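# Close and clamp the loaded pan

### The arm

A 6-joint arm with a two-finger parallel gripper is mounted at the origin on a cart in front of the work surface, level with it; the furniture and walls round the work are solid. World frame = base frame: x ahead of the robot, y to its left, z up, the work surface at z = 0. Lengths are in m, angles in rad, forces in N, time in s.
With the tool pointing down it reaches from about 0.325 to 0.9 m from the base axis. Payload 6.1 kg.
Tool frame: the origin (TCP) lies at the very end of the fingers, on their centre line; the grasp point (between the pads) lies ctrl.tcp_to_grasp behind it (ctrl.tcp_to_grasp is the distance from the TCP to the grasp point, in m); z points along the fingers, y is the line along which they close (so a half turn about z gives the same grasp; the last joint's range is limited). The gripper opens to 85 mm and grips with 20 to 120 N. Pads are 22 mm wide; open, the fingers measure 114 mm over their backs; the gripper's body (76 mm by 85 mm) begins 54 mm behind the grasp point. The pads swing forward as they close: fully open they stand 13 mm farther back than shut.
Start: joints at [-1.378, 0.22, 1.526, -0, 1.395, -0.126], TCP at [0.196, -0.594, 0.231] pointing down, gripper open.
Joint ranges: [-2.98, 2.98], [-0.91, 2.08], [0.09, 2.57], [-1.24, 4.39], [0.2, 2.65], [-2.68, 2.68]. Speed limits (rad/s): [2.57, 2.57, 3.01, 3.14, 3.14, 3.14].

### API

Orientations are given as a rotation vector (axis times angle).
In Python, from station import observe, viewer, order, ctrl gives the robot as it stands. The module is installed in compiled form; this text tells all that it offers.
- The arm moves only by the tool arm_command, never from a script. Its argument "series" is a list that holds one entry, the list of rows, each a list of 7 numbers: the turn, a rotation vector about the tool's x, y, z normalised to -1 to 1, where 1 is 180 degrees, then the shift along the tool's x, y, z normalised to -1 to 1, where 1 is 8 cm, then the opening, from -1 (shut) to 1 (fully open). In form: [[[wx, wy, wz, tx, ty, tz, jaw], ...]]. A call has 1 to 10 rows; each row is the pose to reach, as a shift and turn from the pose commanded when the call began, along the tool's axes at that moment, turning the shorter way round; what a row does not reach only later rows make up. A row lasts 1/10 s, in which the tool goes at most 50 mm and 8.59 degrees, less where a joint would pass 70% of its speed; a pose out of reach is approached as far as the arm can. A call with a number of a shift or a turn outside -1 to 1 is refused whole. A call with a gripper value outside its range is refused whole. The fingers move at their own pace and stop on an object; the grip force is fixed at half the most. Time passes only in rows, so rows that repeat a pose let the fingers close. It gives the time, the measured TCP pose, the force, the opening and the grip force at its end, in the units of the state.
- observe(): the state, without advancing time (a new reading comes with each control period).
- viewer.snapshot(name): name is "scene" or "top"; returns a dict with "frame" (384x512x3 uint8, red, green, blue), "range_z" (384x512 float32, m along the optical axis (not along the pixel's ray), 0 where there is no reading), "intrinsics" (3x3 intrinsics, pixels), "dist_coeffs" ([k1, k2, p1, p2, k3] as OpenCV has them; the pictures are not rectified), "eye" and "attitude" of the camera in the world. Camera axes: x right, y down, z forward; pixel columns grow to the right and rows downward; lengths in m; the calibration is good to about 2 mm. A picture is of the moment at which its call begins.
- order.job_done(): hands the job in; it is judged then, once.
The state is a dict: "time_s": time; "q": joint angles; "joint_vel": joint speeds; "joint_efforts": joint torques, N m; "ee_pos": TCP position; "eef_rot": TCP orientation; "wrist_force": force on the tool from outside, world axes, zero at the start; "ft_torque": the same for the moment, N m; "gripper_width": opening from 0.0 (shut) to 1.0 (fully open); "grip_force": force on a finger pad.
Only numpy, scipy, OpenCV 4.12 (cv2) and the standard library are available. Lean on these libraries where they do the work, as an engineer would, in place of code of your own. Each camera call takes 0.05 s, during which the arm holds its last target. There are 200 camera calls.

### The job

The steel pan in its holding frame is loaded, so close it up: lift the lid up and off its peg on the sloping rack, hook the lid's tongue fully under the overhang of the frame and lower the other side so that the lid lies flat and fully down on the rim. Then swing the clamp lever over and press it all the way down until it stops, so that its rubber foot holds the lid, let go, and leave the loose flour dredger, the kitchen timer and the jar where they are.

Things in the scene. Friction and masses are not known exactly. Their poses are not given: they have to be found in the camera images.
- pan: Open steel pan, fixed, 168 (x) x 184 (y) mm at the outer rim, 150 high, a tin and a small mill inside. Origin: centre of its underside; z up. A dark steel frame is fixed to it: a hook at its +y side, the clamp post at its -y side. The rim is 13 to 25 mm wide; the mouth begins at y = -76, and this wall keeps the lid's flange from sliding in flat, so the tongue goes in tilted.
- hook_mouth (a point): Middle of the opening under the hook's overhang: pan frame (0, 98, 154) mm; the tongue goes in towards the pan's +y. The overhang is 80 mm wide (x), spans y = 98 to 110, underside at z = 158 (8 mm above the rim, for the 4 mm tongue), top at z = 163; it ends at an upright plate with inner face y = 110. Under it, outside the rim, it is open.
- lid: Loose aluminium lid, 0.2 to 0.5 kg, hanging at 35 degrees. Origin: centre of the underside of its 4 mm plate (that side lies on the rim); z up out of the plate, x towards the wire loop, y towards the tongue. Plate x -92..92, y -97..92 mm. Closed, its frame is the pan's raised by 150 mm; play about 4 mm along x, +2 and -5 along y.
- lid_tongue (a point): End of the lid's tongue, lid frame (0, 108, 2) mm; the tongue is 90 mm wide (x), 4 thick, and reaches from the plate's edge y = 92 to y = 108.
- lid_flange (a point): Middle of the lower edge of the flange under the lid, lid frame (0, -71, -12) mm: 12 mm deep, along x from -50 to 50, outer face y = -71. It goes inside the pan's mouth. Two side skirts, also 12 deep, inner faces x = +-88 (y -90 to 70), go outside the rim.
- lid_loop (a point): Middle of the outer end of the lid's hanging loop, lid frame (118, 0, 2) mm: 6 mm wire in the plane of the plate, from x = 92 to 121, inside 18 mm wide. The peg stands in it.
- lid_grip (a point): Centre of the lid's grip bar, lid frame (0, 0, 27) mm. The bar is 86 mm long along the lid's x, 14 thick (y), from z = 18 to 36; it stands on two legs at its ends.
- rack: Fixed sloping rack; origin: centre of its foot on the worktop, z up. Its board (222 x 205 mm) faces -x of the rack, rising towards +x at 35 degrees from level. The lid hangs on it with the loop uppermost round the peg, the lid's y along the rack's y, the lid's origin about 100 mm above the rack's origin.
- peg_tip (a point): Top of the rack's upright (vertical) round peg, 6 mm thick; the loop must be lifted at least 35 mm straight up to come off it.
- lever (a joint): Angle of the clamp lever: 0 is fully down (hard stop, lever level and pointing to +y of the pan), pi/2 upright, up to 2.4 leaning outward; it starts at 1.7 to 2.1. Its hinge is stiff (0.5 N m), it stays where it is left; the last 6 degrees also press the sprung foot on the lid, in all some 12 to 15 N at the tip.
- lever_hinge (a point): Hinge of the lever, pan frame (0, -120, 168) mm; its axis is the pan's x.
- lever_tip (a point): Middle of the top face (the outer face when open) of the lever's black grip, 66 mm from the hinge. Grip 24 mm wide (x), 28 long, 13 thick; the lever ends 80 mm from the hinge.
- spindle: Sprung rubber-footed spindle on the lever, 38 mm from the hinge; when the lever is down its foot (16 mm across) presses the lid 40 mm inside the hinge, with about 8 N.
- dredger: Loose steel flour dredger, 74x105x112 mm, origin under its centre. Leave alone.
- timer: Loose kitchen timer, 68x68x36 mm, origin under its centre. Leave alone.
- jar: Loose glass jar with a screw lid, 71x71x110 mm, origin under its centre. Leave alone.

How it is judged:
On the way, in this order (a step that is already met when the one before it is completed fails the run):
1. the lid is lifted clear of the peg and the rack (distance between lid and rack above 0.15 m and contact force between lid and rack below 0.01 N), for 0.2 s.
2. the lid lies flat on the pan's rim with its tongue under the overhang (z of lid in the frame of pan between 0.146 and 0.1535 m and x of lid in the frame of pan between -0.007 and 0.007 m and y of lid in the frame of pan between -0.0085 and 0.005 m and angle between lid's own z axis and vertical below 0.035 rad), for 0.2 s.
At the end, for the whole second after the job is handed in: Lid at rest on the rim, tongue under the overhang: origin within 7 mm of the pan axis along x, -8.5 to +5 mm along y, 146 to 153.5 mm above the pan underside, tilted under 2 degrees; lever within 0.05 rad of fully down, its foot pressing the lid with over 3 N; bystanders not moved 3 cm or tipped (all of step 2 and value of joint lever below 0.05 rad and contact force between spindle and lid above 3 N and linear speed of lid below 0.01 m/s); the robot touches nothing.
It fails at once if the flour dredger is pushed more than 3 cm or tipped (distance of dredger from where it was at the start of the episode above 0.03 m or angle between dredger's own z axis and vertical above 0.5 rad).
It fails at once if the kitchen timer is pushed more than 3 cm or tipped (distance of timer from where it was at the start of the episode above 0.03 m or angle between timer's own z axis and vertical above 0.5 rad).
It fails at once if the jar is pushed more than 3 cm or tipped (distance of jar from where it was at the start of the episode above 0.03 m or angle between jar's own z axis and vertical above 0.5 rad).
It also fails if it takes over 56 s, if anything falls off the work surface, if the arm or the gripper's body presses on something with over 40 N, if the wrist force passes 120 N, or if a joint passes its speed limit or range.

## Working session

There is one attempt and no reset: what is moved stays moved. The work goes in short steps, Python scripts to look and compute and a tool call to move; the robot and the scene stay as the last step left them, time stands still between calls to the robot, and variables do not carry over. Pictures are saved under pics/ and viewed, at most 10 in all, crops included, and the job is handed in when it is done.

Besides the shell and the picture viewer there is one more tool, called after "Request:" as name(argument=value, ...) on one line, values as JSON. arm_command: Moves the arm, as the interface text tells. Scaled input: -1 to 1 covers 8 cm each way for a shift and 180 degrees each way for a turn. Its arguments: {"type":"object","properties":{"series":{"type":"array"}},"required":["series"]}

```bash
ls; mkdir -p pics; cat > h.py <<'E'
import numpy as np, cv2, pickle
from station import observe, viewer, order, ctrl
from scipy.spatial.transform import Rotation as R
E
python3 - <<'E'
from h import *
print(observe(), ctrl.tcp_to_grasp)
for n in ("scene","top"):
    s=viewer.snapshot(n); pickle.dump(s,open(n+".pkl","wb"))
    cv2.imwrite(f"pics/{n}0.png",cv2.resize(s["frame"][:,:,::-1],(800,600)))
    print(n,s["intrinsics"],s["dist_coeffs"],s["eye"],s["attitude"])
E
```

```text
pics
{'time_s': 0.0, 'q': array([-1.37809613e+00,  2.21238989e-01,  1.52762673e+00,  1.52923782e-06,
        1.39468330e+00, -1.26093436e-01]), 'joint_vel': array([-1.19741386e-04,  6.49085618e-04, -1.50647568e-03, -1.07003208e-03,
       -3.13343840e-04,  9.40759693e-05]), 'joint_efforts': array([ 5.19694422e-04, -4.96897137e+01, -3.89394379e+01, -1.97228719e-04,
        1.09011951e-02,  1.27500186e-05]), 'ee_pos': array([ 0.19577174, -0.59290768,  0.230183  ]), 'eef_rot': array([-3.09983684e+00, -4.98331290e-01,  9.98986808e-05]), 'wrist_force': array([ 0.66357279, -0.65085967,  0.46559321]), 'ft_torque': array([0.03074448, 0.01424161, 0.00479376]), 'grip_force': 0.0, 'gripper_width': 1.0036915468485295} 0.0187
scene [[388.64704181   0.         255.95431672]
 [  0.         388.64704181 189.35704959]
 [  0.           0.           1.        ]] [-0.04680782  0.          0.          0.          0.        ] [0.11897142 0.73797842 1.17080343] [-0.77673613  2.68196803 -0.99771771]
top [[478.45015099   0.         260.89997772]
 [  0.         478.45015099 194.45721325]
 [  0.           0.           1.        ]] [-0.18127027  0.          0.          0.          0.        ] [ 0.3392367  -0.01789356  1.61326213] [-2.11146555  2.16756489 -0.12765196]
```

View pics/scene0.png

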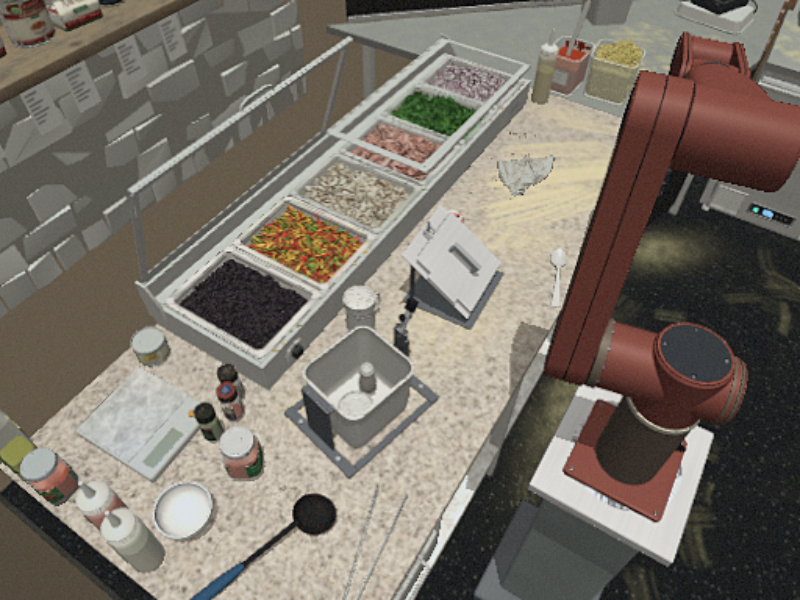

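View pics/top0.png

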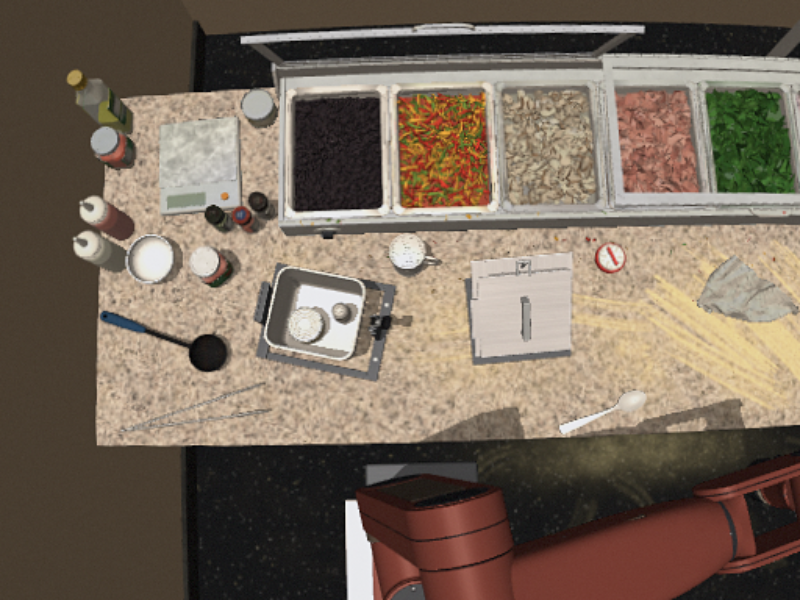

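The top view shows the pan at about (315,315) with the hook on its left (world +y) and the lever on its right (-y). The lid is on the rack at (520,305) with its loop uppermost (world +x). The dredger is at (408,252), the timer at (610,257) and the jar at (210,263). Next I'll enlarge crops and use depth.

```bash
cat >> h.py <<'E'
def cloud(s):
    h,w=s["range_z"].shape
    u,v=np.meshgrid(np.arange(w),np.arange(h))
    p=cv2.undistortPoints(np.stack([u,v],-1).reshape(-1,1,2).astype(float),s["intrinsics"],s["dist_coeffs"]).reshape(h,w,2)
    z=s["range_z"][...,None].astype(float)
    P=np.concatenate([p*z,z],-1)@R.from_rotvec(s["attitude"]).as_matrix().T+s["eye"]
    P[s["range_z"]<=0]=np.nan
    return P
E
python3 - <<'E'
from h import *
s=pickle.load(open("top.pkl","rb")); c=pickle.load(open("scene.pkl","rb"))
a=cv2.resize(s["frame"][150:250,155:385,::-1],None,fx=3.4,fy=3.4,interpolation=cv2.INTER_CUBIC)
b=cv2.resize(c["frame"][125:310,180:326,::-1],None,fx=3.2,fy=3.2,interpolation=cv2.INTER_CUBIC)
cv2.imwrite("pics/a.png",a);cv2.imwrite("pics/b.png",b)
# pan rim & lid points
for n,d in(("top",s),("scene",c)):
    P=cloud(d)
    X,Y,Z=P[...,0],P[...,1],P[...,2]
    print(n,"table z",np.nanmedian(Z[(abs(Z)<.02)]))
    m=(abs(Z-.15)<.008)&(X>.3)&(X<.7)&(Y>.0)&(Y<.35)
    q=P[m]; print("rim n",len(q),q.min(0),q.max(0), np.median(q[:,2]))
    r=cv2.minAreaRect(q[:,:2].astype(np.float32)*1000); print(r)
    m=(X>.3)&(X<.7)&(Y>-.33)&(Y<-.0)&(Z>.03)&(Z<.22)
    q=P[m]
    # RANSAC plane
    rng=np.random.default_rng(0);best=0
    for i in range(500):
        t=q[rng.choice(len(q),3,False)];nn=np.cross(t[1]-t[0],t[2]-t[0]);nn/=np.linalg.norm(nn)+1e-12
        k=abs((q-t[0])@nn)<.003
        if k.sum()>best:best=k.sum();K=k
    g=q[K];cc=g.mean(0);nn=np.linalg.svd(g-cc)[2][2];nn*=np.sign(nn[2])
    print("lid plane",K.sum(),len(q),cc,nn,"tilt",np.degrees(np.arccos(nn[2])))
    hgt=(q-cc)@nn; bar=q[(hgt>.026)&(hgt<.04)]; print("bar",len(bar),bar.mean(0),np.linalg.svd(bar-bar.mean(0))[2][0], np.percentile(hgt[hgt>.02],[50,90]))
E
```

```text
top table z 0.00014205037240666574
rim n 424 [0.43827787 0.06866099 0.14201404] [0.63002401 0.31094311 0.15798663] 0.1491249850441927
((532.4614868164062, 188.731201171875), (238.40237426757812, 168.82203674316406), 77.44951629638672)
lid plane 2064 4140 [ 0.52672725 -0.22310941  0.10469454] [-0.56836002 -0.02933161  0.82225698] tilt 34.68863128248262
bar 97 [ 0.50742183 -0.22555474  0.13046339] [-0.81690487 -0.04900263 -0.57468702] [0.03096191 0.03613511]
scene table z -0.00043105506817331385
rim n 512 [0.44155655 0.07293751 0.14210205] [0.63019369 0.31806844 0.15777859] 0.1478922731072525
((535.06494140625, 192.06939697265625), (242.1875457763672, 169.24307250976562), 77.67365264892578)
lid plane 1358 2488 [ 0.52971952 -0.21435391  0.1037493 ] [-0.57538271 -0.0363072   0.81707804] tilt 35.20664497215284
bar 84 [ 0.50896756 -0.22188459  0.12685392] [-0.81381128 -0.04564907 -0.57933355] [0.03079578 0.03364696]
```

View pics/a.png

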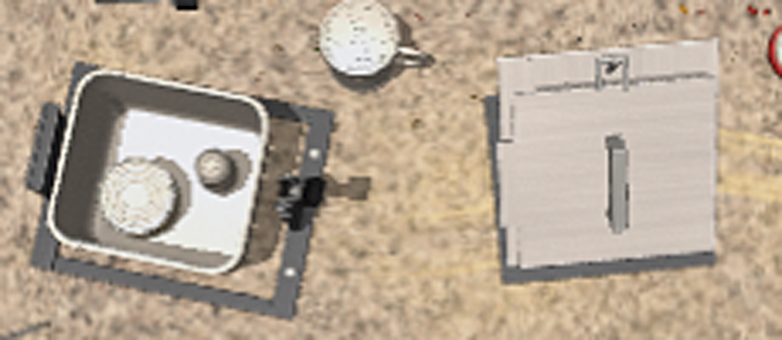

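View pics/b.png

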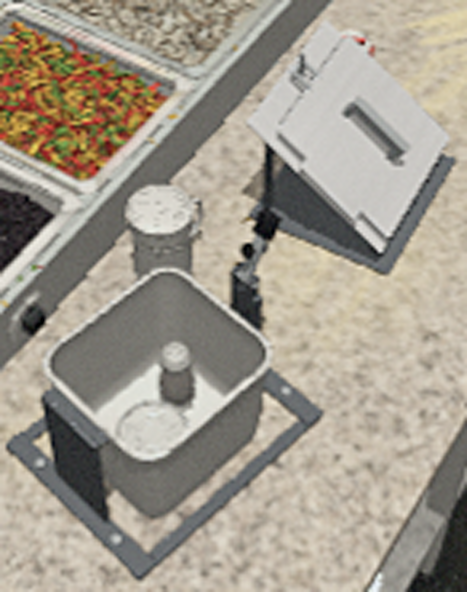

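The crops confirm the layout. In the top crop the rim's corners are near (85,75), (265,100), (235,270) and (55,240), the hook plate is at (42,150), and the lever is at (330,188) pointing outward. The grip bar runs from (613,138) to (618,232), with the peg in the loop at (610,70). Next I'll fit the pan pose.

```bash
cat > fit.py <<'E'
from h import *
from scipy.optimize import least_squares
def panfit(d,v=False):
    P=cloud(d).reshape(-1,3);P=P[~np.isnan(P[:,0])]
    th=np.radians(-12.5);c=np.array([.534,.19])
    for it in range(3):
        M=np.array([[np.cos(th),np.sin(th)],[-np.sin(th),np.cos(th)]])
        q=P[abs(P[:,2]-.149)<.007]; p=(q[:,:2]-c)@M.T
        k=(abs(p[:,0])<.095)&(p[:,1]>-.105)&(p[:,1]<.097);p=p[k]
        yb=np.arange(-.06,.061,.006)
        hi=np.array([[y,p[(abs(p[:,1]-y)<.003),0].max(initial=-1)] for y in yb]);lo=np.array([[y,p[(abs(p[:,1]-y)<.003),0].min(initial=1)] for y in yb])
        bo=np.array([[x,p[(abs(p[:,0]-x)<.003),1].min(initial=1)] for x in yb]); bo=bo[abs(bo[:,0])>.02]
        f=lambda a:np.polyfit(a[:,0],a[:,1],1)
        sh,sl,sb=f(hi)[0],f(lo)[0],f(bo)[0]
        mh,ml,mb=[np.median(a[:,1]) for a in(hi,lo,bo)]
        if v: print("slopes",sh,sl,sb,"x ext",ml,mh,"ymin",mb,"rimz",np.median(q[k][:,2]))
        c=c+M.T@np.array([(mh+ml)/2,mb+.092-.0015]); th-=np.median([sh,sl,-sb])
    return c,np.degrees(th),M
if __name__=="__main__":
    for n in("top","scene"):
        d=pickle.load(open(n+".pkl","rb"));c,th,M=panfit(d,True);print(n,c,th)
        P=cloud(d).reshape(-1,3);P=P[~np.isnan(P[:,0])]
        p=np.c_[(P[:,:2]-c)@M.T,P[:,2]]
        h=p[(p[:,1]>.09)&(p[:,1]<.13)&(abs(p[:,0])<.06)&(p[:,2]>.154)&(p[:,2]<.2)];print("hook",len(h),h.min(0),h.max(0))
        l=p[(p[:,1]<-.1)&(p[:,1]>-.21)&(abs(p[:,0])<.025)&(p[:,2]>.155)];print("lever",np.round(l[np.argsort(l[:,2])][::max(1,len(l)//14)]*1000))
E
python3 fit.py
```

```text
slopes 0.014471747479119782 -0.0003957002406543284 -0.0059845170797999895 x ext -0.08489672043564046 0.08143709975915005 ymin -0.0839545324293833 rimz 0.14910281214181542
slopes 0.006783272757276861 -0.0009587824817039219 0.002542216142857491 x ext -0.0829539547532705 0.08348408099561706 ymin -0.09066829543197276 rimz 0.14908934926555906
slopes 0.007726082549314525 -0.003651772809102992 0.0028754830440226413 x ext -0.08323359410118442 0.08316438964574209 ymin -0.09019208696270886 rimz 0.14908934926555906
top [0.53398333 0.19684964] -12.623200338939855
hook 151 [-0.04024955  0.09639698  0.15426828] [0.0398408  0.11545086 0.17027291]
lever [[ -17. -120.  163.]
 [  12. -127.  172.]
 [ -13. -114.  178.]
 [  11. -116.  185.]
 [   2. -132.  207.]
 [  -6. -121.  210.]
 [  -7. -137.  214.]
 [   0. -127.  217.]
 [  -4. -140.  225.]
 [   2. -145.  233.]
 [ -11. -154.  234.]
 [   5. -151.  238.]
 [   9. -153.  240.]
 [   5. -154.  242.]
 [   2. -152.  246.]]
slopes -0.013758766454105963 3.784811218474649e-05 -0.0030925134849058298 x ext -0.08206055873226756 0.08275801485041308 ymin -0.08113558787226628 rimz 0.14783748082913517
slopes -0.020765619686884212 6.106604315031454e-05 -0.003054728386159893 x ext -0.08242192246206531 0.08306391988589362 ymin -0.09050192887879331 rimz 0.14783555874594323
slopes -0.020827015802270536 -7.890607746994156e-07 -0.002993764002850925 x ext -0.0827429869780984 0.08274445595112977 ymin -0.09050313147861705 rimz 0.14783555874594323
scene [0.5366803  0.19899237] -12.505622153782632
hook 151 [-0.04117936  0.09614379  0.15448057] [0.03833062 0.11395148 0.16564267]
lever [[ -12. -114.  155.]
 [  11. -115.  164.]
 [   9. -122.  171.]
 [   2. -124.  176.]
 [   5. -122.  179.]
 [  -5. -135.  187.]
 [  -5. -144.  200.]
 [   4. -121.  207.]
 [  -5. -143.  211.]
 [  -4. -126.  215.]
 [  -5. -142.  222.]
 [  -8. -144.  227.]
 [   2. -145.  233.]
 [   6. -153.  238.]
 [ -11. -149.  240.]]
```

```bash
cat >> h.py <<'E'
def Rt(yaw,tilt=0,roll=0):
    "tool attitude; lid frame = Rz(yaw) * Ry(-tilt) (loop side up) * Rx(roll) (roll>0: tongue up)"
    L=R.from_euler("z",yaw,degrees=True)*R.from_euler("y",-tilt,degrees=True)*R.from_euler("x",roll,degrees=True)
    return L*R.from_euler("x",180,degrees=True)
def plan(way,start=None,dec=2):
    if start is None:
        o=observe();p,q=o["ee_pos"],R.from_rotvec(o["eef_rot"])
    else:p,q=start
    for tp,tq in way:
        w=np.round((q.inv()*tq).as_rotvec()/np.pi,3);t=np.round(q.inv().apply(np.array(tp)-p)/.08,dec)
        print(w.tolist(),t.tolist(),"deg",round(np.linalg.norm(w)*180,1),"BAD" if abs(t).max()>1 else "")
        p=p+q.apply(t*.08);q=q*R.from_rotvec(w*np.pi)
    print("end",p.round(4));return p,q
E
python3 - <<'E'
from h import *
o=observe();p=o["ee_pos"];q=Rt(3.3,35)
n=-q.apply([0,0,1]);print(n)
S=np.array([.5234,-.2231,.1064])+.09*n
way=[(p+(S-p)*f,q) for f in np.arange(1,7)/6]
way[0]=(way[0][0],R.from_rotvec(o["eef_rot"])*R.from_rotvec((R.from_rotvec(o["eef_rot"]).inv()*q).as_rotvec()*.5))
plan(way)
E
```

```text
[-0.57262534 -0.03301737  0.81915204]
[-0.013, 0.097, 0.04] [0.79, -0.55, 0.11] deg 19.0 
[-0.013, 0.096, 0.04] [0.65, -0.64, 0.3] deg 18.9 
[-0.0, 0.0, 0.0] [0.44, -0.73, 0.44] deg 0.0 
[-0.0, 0.0, 0.0] [0.45, -0.73, 0.44] deg 0.0 
[-0.0, 0.0, 0.0] [0.45, -0.73, 0.44] deg 0.0 
[-0.0, 0.0, 0.0] [0.45, -0.73, 0.43] deg 0.0 
end [ 0.4718 -0.2258  0.1806]
```

Request:
arm_command(series=[[[-0.013,0.097,0.04,0.79,-0.55,0.11,1],[-0.013,0.097,0.04,0.79,-0.55,0.11,1],[-0.013,0.097,0.04,0.79,-0.55,0.11,1],[-0.013,0.097,0.04,0.79,-0.55,0.11,1]]])

```text
time_s: 0.5
ee_pos: [0.2412, -0.5311, 0.2214]
eef_rot: [-3.081, -0.294, -0.479]
wrist_force: [0.4, -0.1, 0.4]
gripper_width: 1.002
grip_force: 0.0
```

Request:
arm_command(series=[[[-0.013,0.096,0.04,0.65,-0.64,0.3,1],[-0.013,0.096,0.04,0.65,-0.64,0.3,1],[-0.013,0.096,0.04,0.65,-0.64,0.3,1],[-0.013,0.096,0.04,0.65,-0.64,0.3,1]]])

```text
time_s: 0.9
ee_pos: [0.2875, -0.4712, 0.2136]
eef_rot: [-2.981, -0.087, -0.936]
wrist_force: [-0.2, -0.9, 0.1]
gripper_width: 1.002
grip_force: 0.0
```

Request:
arm_command(series=[[[0,0,0,0.44,-0.73,0.44,1],[0,0,0,0.44,-0.73,0.44,1],[0,0,0,0.44,-0.73,0.44,1]]])

```text
time_s: 1.2
ee_pos: [0.3352, -0.4089, 0.2061]
eef_rot: [-2.981, -0.095, -0.936]
wrist_force: [-0.1, -0.4, -1.3]
gripper_width: 1.003
grip_force: 0.0
```

Request:
arm_command(series=[[[0,0,0,0.45,-0.73,0.44,1],[0,0,0,0.45,-0.73,0.44,1],[0,0,0,0.45,-0.73,0.44,1]]])

```text
time_s: 1.5
ee_pos: [0.3813, -0.348, 0.198]
eef_rot: [-2.982, -0.095, -0.937]
wrist_force: [0.8, -0.7, 0.2]
gripper_width: 1.002
grip_force: 0.0
```

Request:
arm_command(series=[[[0,0,0,0.45,-0.73,0.44,1],[0,0,0,0.45,-0.73,0.44,1],[0,0,0,0.45,-0.73,0.44,1]]])

```text
time_s: 1.8
ee_pos: [0.4274, -0.2872, 0.1897]
eef_rot: [-2.981, -0.095, -0.938]
wrist_force: [-0.2, -0.0, -1.2]
gripper_width: 1.001
grip_force: 0.0
```

Request:
arm_command(series=[[[0,0,0,0.45,-0.73,0.43,1],[0,0,0,0.45,-0.73,0.43,1],[0,0,0,0.45,-0.73,0.43,1],[0,0,0,0.45,-0.73,0.43,1]]])

```text
time_s: 2.2
ee_pos: [0.4725, -0.2281, 0.1823]
eef_rot: [-2.983, -0.091, -0.94]
wrist_force: [0.3, 0.0, -0.3]
gripper_width: 0.999
grip_force: 0.0
```

```bash
python3 - <<'E'
from h import *
q=Rt(3.3,35);print(observe()["time_s"],observe()["ee_pos"],(q.inv()*R.from_rotvec(observe()["eef_rot"])).as_rotvec())
n=-q.apply([0,0,1]);S=np.array([.5234,-.2231,.1064])
plan([(S+.04*n,q),(S,q),(S+[0,0,.06],q),(S+[0,0,.12],q)],dec=3)
E
```

```text
2.2 [ 0.47250323 -0.22810408  0.18233855] [-0.00309514 -0.00054377 -0.00462976]
[0.001, 0.0, 0.001] [-0.021, -0.028, 0.644] deg 0.3 
[-0.0, 0.0, 0.0] [0.001, 0.0, 0.5] deg 0.0 
[-0.0, 0.0, 0.0] [0.429, 0.001, -0.615] deg 0.0 
[-0.0, 0.0, 0.0] [0.43, 0.0, -0.614] deg 0.0 
end [ 0.5234 -0.2231  0.2264]
```

Request:
arm_command(series=[[[0.001,0,0.001,-0.02,-0.03,0.32,1],[0.001,0,0.001,-0.02,-0.03,0.64,1],[0.001,0,0.001,-0.02,-0.03,0.8,1],[0.001,0,0.001,-0.02,-0.03,0.98,1],[0.001,0,0.001,-0.02,-0.03,0.98,1]]])

```text
time_s: 2.7
ee_pos: [0.5151, -0.2231, 0.1148]
eef_rot: [-2.978, -0.083, -0.935]
wrist_force: [-0.5, 0.7, 0.1]
gripper_width: 1.0
grip_force: 0.0
```

Request:
arm_command(series=[[[0,0,0,0,0,0.07,1],[0,0,0,0,0,0.15,1],[0,0,0,0,0,0.15,1]]])

```text
time_s: 3.0
ee_pos: [0.5222, -0.2216, 0.1059]
eef_rot: [-2.977, -0.085, -0.937]
wrist_force: [0.3, 0.9, 0.1]
gripper_width: 0.998
grip_force: 0.0
```

Request:
arm_command(series=[[[0,0,0,0,0,0,-1],[0,0,0,0,0,0,-1],[0,0,0,0,0,0,-1],[0,0,0,0,0,0,-1],[0,0,0,0,0,0,-1],[0,0,0,0,0,0,-1],[0,0,0,0,0,0,-1],[0,0,0,0,0,0,-1],[0,0,0,0,0,0,-1],[0,0,0,0,0,0,-1]]])

```text
time_s: 4.0
ee_pos: [0.5222, -0.222, 0.1065]
eef_rot: [-2.978, -0.084, -0.938]
wrist_force: [-4.7, -2.1, 3.9]
gripper_width: 0.15
grip_force: 58.6
```

Request:
arm_command(series=[[[0,0,0,0.07,0,-0.1,-1],[0,0,0,0.14,0,-0.2,-1],[0,0,0,0.21,0,-0.3,-1],[0,0,0,0.28,0,-0.4,-1],[0,0,0,0.35,0,-0.5,-1],[0,0,0,0.43,0,-0.615,-1],[0,0,0,0.43,0,-0.615,-1]]])

```text
time_s: 4.7
ee_pos: [0.5232, -0.2223, 0.1688]
eef_rot: [-2.978, -0.086, -0.942]
wrist_force: [-0.2, -0.1, -4.5]
gripper_width: 0.153
grip_force: 59.4
```

Request:
arm_command(series=[[[0,0,0,0.14,0,-0.2,-1],[0,0,0,0.28,0,-0.4,-1],[0,0,0,0.43,0,-0.615,-1],[0,0,0,0.56,0,-0.8,-1],[0,0,0,0.69,0,-0.98,-1],[0,0,0,0.69,0,-0.98,-1]]])

```text
time_s: 5.3
ee_pos: [0.5236, -0.2226, 0.2651]
eef_rot: [-2.978, -0.087, -0.944]
wrist_force: [-0.1, 0.2, -4.6]
gripper_width: 0.155
grip_force: 59.4
```

```bash
python3 - <<'E'
from h import *
o=observe();print(o["time_s"],o["ee_pos"],o["wrist_force"],o["grip_force"])
s=viewer.snapshot("scene");cv2.imwrite("pics/lift.png",s["frame"][100:340,120:440,::-1])
E
```

```text
5.3 [ 0.52358571 -0.22255552  0.26513562] [-0.05031281  0.18172115 -4.61659944] 59.403095841407776
```

View pics/lift.png

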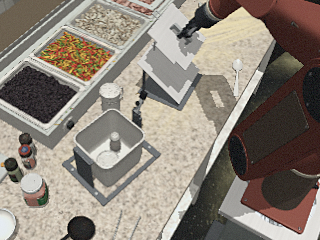

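The lid is clear of the peg and held above the rack, at about (185,45) in the crop. Next I'll carry it over the lever to above the pan.

```bash
cat >> h.py <<'E'
PC=np.array([.5353,.1979,0]);PY=-12.55
def lidtcp(y,z,roll,g=(0,0,.009),x=0):
    "TCP world for lid pivot line: lid origin at pan (x,y,z), roll; g = TCP in lid frame"
    A=R.from_euler("z",PY,degrees=True)
    return PC+A.apply(np.array([x,y,z])+R.from_euler("x",roll,degrees=True).apply(g)),Rt(PY,0,roll)
def tilted(back,up,roll):
    "lid origin (y,z) when its underside line passes 2.6 mm above rim edge (92,150), closed y -1.5, drawn back along the line"
    a=np.radians(-roll);c,s=np.cos(a),np.sin(a)
    L=.0935+back  # distance along the plate from origin to rim edge
    piv=np.array([.092,.150])+.0026*np.array([s,c])
    o=piv-L*np.array([c,-s]);return o[0],o[1]+up
E
python3 - <<'E'
from h import *
from scipy.spatial.transform import Slerp
o=observe();p=o["ee_pos"];q=R.from_rotvec(o["eef_rot"])
y,z=tilted(.015,.06,-18);print(y,z)
T,Q=lidtcp(y,z,-18)
print(T)
T[2]=max(T[2],.33)
sl=Slerp([0,1],R.concatenate([q,Q]))
fz=[.04,.07,.07,.07,.065,.065]
way=[]
for i,f in enumerate(np.arange(1,7)/6):
    w=p+(T-p)*f; w[2]=[.30,.335,.345,.345,.34,T[2]][i]
    way.append((w,sl(min(1,f*1.5))))
plan(way)
E
```

```text
-0.010386187832649288 0.24600109083204919
[0.53364749 0.19047667 0.2545606 ]
[-0.031, -0.051, 0.014] [0.32, -0.86, -0.34] deg 11.0 
[-0.031, -0.052, 0.013] [0.22, -0.83, -0.44] deg 11.1 
[-0.031, -0.051, 0.014] [0.0, -0.83, -0.25] deg 11.0 
[-0.03, -0.052, 0.013] [-0.09, -0.83, -0.2] deg 11.1 
[-0.0, 0.0, 0.0] [-0.16, -0.82, -0.2] deg 0.0 
[-0.0, 0.0, 0.0] [-0.17, -0.84, -0.14] deg 0.0 
end [0.5334 0.1901 0.3299]
```

Request:
arm_command(series=[[[-0.008,-0.013,0.003,0.08,-0.22,-0.09,-1],[-0.016,-0.026,0.007,0.16,-0.43,-0.17,-1],[-0.023,-0.038,0.01,0.24,-0.65,-0.26,-1],[-0.031,-0.051,0.014,0.32,-0.86,-0.34,-1],[-0.031,-0.051,0.014,0.32,-0.86,-0.34,-1]]])

```text
time_s: 5.85
ee_pos: [0.5248, -0.1501, 0.2995]
eef_rot: [3.0, -0.018, 0.69]
wrist_force: [-0.1, -0.5, -4.2]
gripper_width: 0.152
grip_force: 59.8
```

Request:
arm_command(series=[[[-0.008,-0.013,0.003,0.05,-0.21,-0.11,-1],[-0.016,-0.026,0.007,0.11,-0.42,-0.22,-1],[-0.023,-0.039,0.01,0.16,-0.62,-0.33,-1],[-0.031,-0.052,0.013,0.22,-0.83,-0.44,-1],[-0.031,-0.052,0.013,0.22,-0.83,-0.44,-1]]])

```text
time_s: 6.35
ee_pos: [0.5273, -0.082, 0.3339]
eef_rot: [2.962, -0.118, 0.43]
wrist_force: [0.9, -0.2, -4.7]
gripper_width: 0.153
grip_force: 60.1
```

Request:
arm_command(series=[[[-0.008,-0.013,0.003,0,-0.21,-0.06,-1],[-0.016,-0.026,0.007,0,-0.42,-0.12,-1],[-0.023,-0.039,0.01,0,-0.62,-0.19,-1],[-0.031,-0.051,0.014,0,-0.83,-0.25,-1],[-0.031,-0.051,0.014,0,-0.83,-0.25,-1]]])

```text
time_s: 6.85
ee_pos: [0.5279, -0.014, 0.342]
eef_rot: [2.899, -0.216, 0.181]
wrist_force: [0.8, -0.4, -4.0]
gripper_width: 0.147
grip_force: 60.2
```

Request:
arm_command(series=[[[-0.008,-0.013,0.003,-0.02,-0.21,-0.05,-1],[-0.016,-0.026,0.007,-0.04,-0.42,-0.1,-1],[-0.023,-0.039,0.01,-0.07,-0.62,-0.15,-1],[-0.03,-0.052,0.013,-0.09,-0.83,-0.2,-1],[-0.03,-0.052,0.013,-0.09,-0.83,-0.2,-1]]])

```text
time_s: 7.35
ee_pos: [0.53, 0.054, 0.3415]
eef_rot: [2.818, -0.304, -0.059]
wrist_force: [-0.0, -0.5, -4.9]
gripper_width: 0.152
grip_force: 60.3
```

Request:
arm_command(series=[[[0,0,0,-0.04,-0.2,-0.05,-1],[0,0,0,-0.08,-0.41,-0.1,-1],[0,0,0,-0.12,-0.61,-0.15,-1],[0,0,0,-0.16,-0.82,-0.2,-1],[0,0,0,-0.16,-0.82,-0.2,-1]]])

```text
time_s: 7.85
ee_pos: [0.5316, 0.1244, 0.339]
eef_rot: [2.817, -0.304, -0.053]
wrist_force: [0.4, -0.3, -4.2]
gripper_width: 0.153
grip_force: 60.3
```

Request:
arm_command(series=[[[0,0,0,-0.04,-0.21,-0.03,-1],[0,0,0,-0.08,-0.42,-0.07,-1],[0,0,0,-0.13,-0.63,-0.1,-1],[0,0,0,-0.17,-0.84,-0.14,-1],[0,0,0,-0.17,-0.84,-0.14,-1],[0,0,0,-0.17,-0.84,-0.14,-1]]])

```text
time_s: 8.45
ee_pos: [0.5331, 0.1912, 0.3293]
eef_rot: [2.815, -0.306, -0.053]
wrist_force: [0.5, -0.7, -3.8]
gripper_width: 0.153
grip_force: 60.3
```

```bash
cat > lidm.py <<'E'
from h import *
import sys
o=observe();p=o["ee_pos"];q=R.from_rotvec(o["eef_rot"])
print("t",o["time_s"],p,"att err",((Rt(PY,0,float(sys.argv[1])).inv()*q).as_rotvec(degrees=True)).round(2),o["wrist_force"],o["gripper_width"])
for n in("top","scene"):
    s=viewer.snapshot(n);pickle.dump(s,open(n+"L.pkl","wb"))
    P=cloud(s).reshape(-1,3);P=P[~np.isnan(P[:,0])]
    L=q*R.from_euler("x",180,degrees=True)     # nominal lid frame, origin TCP - .009 z
    l=L.inv().apply(P-p)+[0,0,.009]
    k=(abs(l[:,0])<.13)&(abs(l[:,1])<.125)&(abs(l[:,2]-.004)<.012)
    a=l[k]; a=a[(abs(a[:,0])<.085)&(a[:,1]>-.09)&(a[:,1]<.085)]
    for it in range(4):
        c=np.linalg.lstsq(np.c_[a[:,:2],np.ones(len(a))],a[:,2],rcond=None)[0]
        r=a[:,2]-np.c_[a[:,:2],np.ones(len(a))]@c; a=a[abs(r)<max(.002,2*r.std())]
    print(n,len(a),"z=%.1fmm pitch(dz/dx) %.2f roll(dz/dy) %.2f deg"%(c[2]*1e3,*np.degrees(c[:2])))
    e=l[k&(abs(l[:,2]-np.c_[l[:,:2],np.ones(len(l))]@c)<.005)]
    b=np.arange(-.06,.061,.01)
    f=lambda i,j,fn,lim:np.round([fn(e[(abs(e[:,j]-t)<.005)&lim][:,i])*1e3 if ((abs(e[:,j]-t)<.005)&lim).any() else np.nan for t in b],0)
    al=np.ones(len(e),bool)
    print(" xmax",f(0,1,np.max,al));print(" xmin",f(0,1,np.min,al));print(" ymax",f(1,0,np.max,al));print(" ymin",f(1,0,np.min,al))
E
python3 lidm.py -18
```

```text
t 8.45 [0.53307193 0.19122854 0.32925453] att err [ 0.12 -0.17 -0.15] [ 0.51771105 -0.7446141  -3.81136585] 0.15327940386254182
top 2171 z=3.5mm pitch(dz/dx) 0.11 roll(dz/dy) -0.12 deg
 xmax [ 89.  88.  91.  90. 115. 120. 118. 119.  89.  90.  90.  90.  90.]
 xmin [-94. -93. -94. -94. -93. -94. -94. -94. -90. -75. -62. -47. -36.]
 ymax [ 42.  49.  57.  62.  64.  55. -15. -18. -15.  33.  49.  57.  87.]
 ymin [-96. -99. -96. -98. -96. -97. -97. -96. -97. -98. -98. -97. -97.]
scene 2018 z=3.8mm pitch(dz/dx) -0.12 roll(dz/dy) -0.01 deg
 xmax [ 28.  41.  20.  19.  11.  36. -41. 118.  89.  88.  90.  89.  89.]
 xmin [-93. -91. -93. -92. -90. -92. -93. -91. -92. -92. -92. -92. -92.]
 ymax [ 93. 107. 107. 108. 108. 107. 107. 108. 108. 107. 107.  91.  92.]
 ymin [-94. -94. -96. -96. -95. -94. -95. -94. -95. -88. -85.  18.  22.]
```

```bash
python3 - <<'E'
from h import *
g=(.0017,-.0004,.0093)
W=[lidtcp(*tilted(b,u,-18),-18,g) for b,u in((.015,.08),(.015,.02),(.015,.0),(.008,0),(0,0))]
for w in W: print(w[0])
plan(W,dec=3)
E
```

```text
[0.53524435 0.18982644 0.27496952]
[0.53524435 0.18982644 0.21496952]
[0.53524435 0.18982644 0.19496952]
[0.53669095 0.19632476 0.1928064 ]
[0.5383442  0.20375143 0.19033427]
[-0.001, 0.001, 0.0] [0.029, -0.209, 0.65] deg 0.3 
[0.0, -0.0, 0.0] [-0.0, -0.232, 0.713] deg 0.0 
[0.0, -0.0, 0.0] [-0.0, -0.077, 0.238] deg 0.0 
[0.0, -0.0, 0.0] [-0.0, -0.088, -0.0] deg 0.0 
[0.0, -0.0, 0.0] [0.0, -0.1, -0.0] deg 0.0 
end [0.5383 0.2038 0.1903]
```

Request:
arm_command(series=[[[-0.001,0.001,0,0.03,-0.05,0.16,-1],[-0.001,0.001,0,0.03,-0.1,0.33,-1],[-0.001,0.001,0,0.03,-0.16,0.49,-1],[-0.001,0.001,0,0.03,-0.21,0.65,-1],[-0.001,0.001,0,0.03,-0.21,0.65,-1]]])

```text
time_s: 9.05
ee_pos: [0.5338, 0.1895, 0.2713]
eef_rot: [2.809, -0.306, -0.057]
wrist_force: [-0.1, -1.1, -5.5]
gripper_width: 0.15
grip_force: 60.2
```

Request:
arm_command(series=[[[0,0,0,0,-0.06,0.18,-1],[0,0,0,0,-0.12,0.36,-1],[0,0,0,0,-0.18,0.54,-1],[0,0,0,0,-0.232,0.713,-1],[0,0,0,0,-0.232,0.713,-1],[0,0,0,0,-0.232,0.713,-1]]])

```text
time_s: 9.65
ee_pos: [0.5351, 0.19, 0.2144]
eef_rot: [2.811, -0.307, -0.051]
wrist_force: [0.1, 0.4, -4.2]
gripper_width: 0.154
grip_force: 60.2
```

```bash
python3 lidm.py -18; python3 - <<'E'
from h import *
s=pickle.load(open("sceneL.pkl","rb"));a=cv2.resize(s["frame"][170:310,170:330,::-1],None,fx=4,fy=4,interpolation=cv2.INTER_CUBIC);cv2.imwrite("pics/hover.png",a)
for n in("top","scene"):
    s=pickle.load(open(n+"L.pkl","rb"));P=cloud(s).reshape(-1,3);P=P[~np.isnan(P[:,0])]
    l=R.from_euler("z",PY,degrees=True).inv().apply(P-PC)
    h=l[(abs(l[:,0])<.06)&(l[:,1]>.093)&(l[:,1]<.13)&(l[:,2]>.155)&(l[:,2]<.168)]
    print(n,"hook y",np.percentile(h[:,1],[2,98]),"x",np.percentile(h[:,0],[1,99]),np.median(h[:,2])) if len(h) else 0
g=(.0017,-.0004,.0093)
plan([lidtcp(*tilted(b,u,-18),-18,g) for b,u in((.015,.0),(.008,0),(0,0))],dec=3)
E
```

```text
t 9.65 [0.53505032 0.18997553 0.21443256] att err [-0.06 -0.04 -0.09] [ 0.08932042  0.43339521 -4.21513148] 0.1541938084418612
top 1886 z=3.4mm pitch(dz/dx) 0.21 roll(dz/dy) -0.66 deg
 xmax [ 90.  89.  88.  89. 116. 119. 117. 119.  90.  89.  90.  90.  88.]
 xmin [-94. -93. -94. -93. -94. -94. -94. -94. -92. -84. -67. -48. -39.]
 ymax [ 44.  49.  56.  61.  62.  49. -17. -18.  -2.  39.  48.  59.  85.]
 ymin [-96. -96. -98. -97. -96. -98. -98. -98. -98. -97. -97. -98. -97.]
scene 1753 z=4.5mm pitch(dz/dx) 0.00 roll(dz/dy) -0.00 deg
 xmax [ 27.  34.  15.  17.  12.  -2. -42.  -4.  87.  91.  90.  89.  91.]
 xmin [-91. -92. -91. -92. -92. -91. -93. -91. -92. -91. -92. -92. -91.]
 ymax [ 92.  97. 107. 107. 108. 108. 108. 107. 107. 107. 107.  91.  91.]
 ymin [-92. -94. -93. -95. -93. -95. -93. -94. -86. -79.  56.  57.  59.]
scene hook y [0.09800017 0.11500569] x [-0.04049558  0.03933853] 0.1617373623222189
[-0.0, -0.0, 0.0] [-0.006, -0.074, 0.249] deg 0.0 
[-0.0, -0.0, 0.0] [0.0, -0.087, 0.0] deg 0.0 
[-0.0, -0.0, 0.0] [0.0, -0.1, 0.0] deg 0.0 
end [0.5383 0.2037 0.1904]
```

View pics/hover.png

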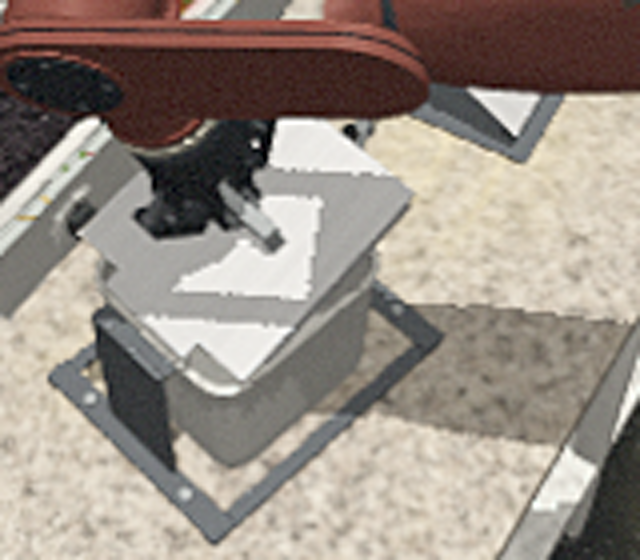

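The lid hovers over the pan with its tongue edge at about (150,330), just above and behind the hook at (140,340). It is well aligned, so I'll descend and slide the tongue in.

Request:
arm_command(series=[[[0,0,0,-0.006,-0.02,0.06,-1],[0,0,0,-0.006,-0.04,0.12,-1],[0,0,0,-0.006,-0.055,0.18,-1],[0,0,0,-0.006,-0.074,0.249,-1],[0,0,0,-0.006,-0.074,0.249,-1],[0,0,0,-0.006,-0.074,0.249,-1]]])

```text
time_s: 10.35
ee_pos: [0.5345, 0.1895, 0.1938]
eef_rot: [2.811, -0.307, -0.05]
wrist_force: [-0.9, -0.0, -3.7]
gripper_width: 0.155
grip_force: 60.3
```

Request:
arm_command(series=[[[0,0,0,0,-0.03,0,-1],[0,0,0,0,-0.06,0,-1],[0,0,0,0,-0.087,0,-1],[0,0,0,0,-0.087,0,-1]]])

```text
time_s: 10.75
ee_pos: [0.5362, 0.1965, 0.1919]
eef_rot: [2.812, -0.307, -0.049]
wrist_force: [-0.0, -0.1, -5.0]
gripper_width: 0.15
grip_force: 60.3
```

Request:
arm_command(series=[[[0,0,0,0,-0.03,0,-1],[0,0,0,0,-0.06,0,-1],[0,0,0,0,-0.1,0,-1],[0,0,0,0,-0.1,0,-1],[0,0,0,0,-0.1,0,-1]]])

```text
time_s: 11.25
ee_pos: [0.5377, 0.2037, 0.1894]
eef_rot: [2.812, -0.307, -0.049]
wrist_force: [-0.9, 0.3, -3.9]
gripper_width: 0.152
grip_force: 60.3
```

```bash
python3 lidm.py -18; python3 - <<'E'
from h import *
s=pickle.load(open("sceneL.pkl","rb"));a=cv2.resize(s["frame"][220:290,180:280,::-1],None,fx=6,fy=6,interpolation=cv2.INTER_CUBIC);cv2.imwrite("pics/in.png",a)
E
```

```text
t 11.25 [0.53772665 0.20368131 0.18943669] att err [-0.03  0.   -0.09] [-0.91789914  0.3255962  -3.89220841] 0.15172219344596824
top 1775 z=3.5mm pitch(dz/dx) 0.25 roll(dz/dy) -0.30 deg
 xmax [ 90.  88.  90.  89. 116. 120. 117. 117.  90.  88.  90.  90.  89.]
 xmin [-94. -94. -94. -94. -93. -94. -93. -94. -93. -84. -67. -53. -33.]
 ymax [ 42.  46.  55.  61.  67.  47. -17. -18. -14.  37.  46.  58.  86.]
 ymin [-98. -97. -97. -97. -98. -97. -96. -96. -97. -97. -97. -96. -97.]
scene 1696 z=3.7mm pitch(dz/dx) -0.02 roll(dz/dy) -0.20 deg
 xmax [ 27.  21.  31.  19.  12.  -3. -41.  -7.  17.  90.  89.  91.  91.]
 xmin [-92. -91. -91. -92. -91. -92. -92. -92. -92. -92. -92. -92. -91.]
 ymax [ 93. 105. 117. 117. 116. 116. 116. 116. 116. 115. 115.  93.  91.]
 ymin [-93. -94. -93. -94. -95. -94. -95. -87. -79. -73.  60.  61.  39.]
```

View pics/in.png

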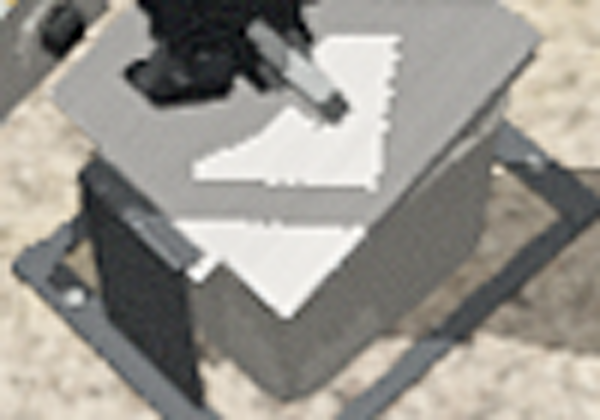

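The hook plate's overhang now covers the tongue at about (170,235), and there is no contact force. Next I'll rotate the lid flat about the rim edge.

```bash
python3 - <<'E'
from h import *
g=(.0017,-.0004,.0093)
o=observe();p=o["ee_pos"];q=R.from_rotvec(o["eef_rot"])
for r in(-16,-14,-12,-10,-8,-6,-4,-2,-1,0):
    t,tq=lidtcp(*tilted(0,0,r),r,g)
    print(r,((q.inv()*tq).as_rotvec()/np.pi).round(4),(q.inv().apply(t-p)/.08).round(3))
E
```

```text
-16 [ 0.0113 -0.      0.0004] [0.007 0.004 0.03 ]
-14 [ 0.0224 -0.      0.0005] [0.007 0.007 0.071]
-12 [0.0335 0.     0.0005] [0.007 0.008 0.113]
-10 [0.0446 0.     0.0005] [0.007 0.008 0.154]
-8 [0.0557 0.     0.0005] [0.007 0.007 0.195]
-6 [0.0668 0.     0.0005] [0.007 0.004 0.236]
-4 [0.0779 0.     0.0004] [0.007 0.    0.277]
-2 [0.0891 0.     0.0004] [ 0.007 -0.006  0.318]
-1 [0.0946 0.     0.0004] [ 0.007 -0.009  0.339]
0 [0.1002 0.     0.0004] [ 0.007 -0.013  0.359]
```

Request:
arm_command(series=[[[0.011,0,0,0.007,0.004,0.03,-1],[0.022,0,0,0.007,0.007,0.071,-1],[0.034,0,0,0.007,0.008,0.113,-1],[0.045,0,0,0.007,0.008,0.154,-1],[0.056,0,0,0.007,0.007,0.195,-1],[0.067,0,0,0.007,0.004,0.236,-1],[0.067,0,0,0.007,0.004,0.236,-1]]])

```text
time_s: 12.05
ee_pos: [0.5365, 0.1963, 0.1712]
eef_rot: [3.021, -0.332, -0.019]
wrist_force: [0.1, -0.6, -4.1]
gripper_width: 0.151
grip_force: 60.2
```

```bash
python3 - <<'E'
from h import *
g=(.0017,-.0004,.0093)
o=observe();p=o["ee_pos"];q=R.from_rotvec(o["eef_rot"]);print(o["wrist_force"],o["ft_torque"],p)
for r in(-5,-4,-3,-2,-1,0):
    t,tq=lidtcp(*tilted(0,0,r),r,g)
    print(r,((q.inv()*tq).as_rotvec()/np.pi).round(4),(q.inv().apply(t-p)/.08).round(3))
E
```

```text
[ 0.05406132 -0.59043009 -4.1226402 ] [ 0.10938285 -0.0167815  -0.01265643] [0.53652466 0.19633972 0.17122032]
-5 [ 0.0051  0.0004 -0.    ] [ 0.002 -0.011  0.014]
-4 [ 0.0106  0.0004 -0.    ] [ 0.002 -0.009  0.034]
-3 [ 0.0162  0.0004 -0.    ] [ 0.002 -0.007  0.055]
-2 [ 0.0217  0.0003 -0.    ] [ 0.002 -0.006  0.075]
-1 [ 0.0273  0.0003 -0.    ] [ 0.002 -0.005  0.096]
0 [ 0.0328  0.0003 -0.    ] [ 0.002 -0.004  0.117]
```

Request:
arm_command(series=[[[0.005,0,0,0.002,-0.011,0.014,-1],[0.011,0,0,0.002,-0.009,0.034,-1],[0.016,0,0,0.002,-0.007,0.055,-1],[0.022,0,0,0.002,-0.006,0.075,-1],[0.027,0,0,0.002,-0.005,0.096,-1],[0.033,0,0,0.002,-0.004,0.117,-1],[0.033,0,0,0.002,-0.004,0.117,-1]]])

```text
time_s: 12.75
ee_pos: [0.5367, 0.1963, 0.162]
eef_rot: [-3.123, 0.342, 0.001]
wrist_force: [-0.1, -1.2, -4.3]
gripper_width: 0.153
grip_force: 60.2
```

Request:
arm_command(series=[[[0,0,0,0,0,0.008,-1],[0,0,0,0,0,0.016,-1],[0,0,0,0,0,0.016,-1]]])

```text
time_s: 13.05
ee_pos: [0.537, 0.1969, 0.161]
eef_rot: [3.123, -0.341, -0.001]
wrist_force: [0.2, 0.3, -4.8]
gripper_width: 0.153
grip_force: 60.2
```

```bash
python3 lidm.py 0; python3 - <<'E'
from h import *
for n in("top","scene"):
    P=cloud(pickle.load(open(n+"L.pkl","rb"))).reshape(-1,3);P=P[~np.isnan(P[:,0])]
    l=R.from_euler("z",PY,degrees=True).inv().apply(P-PC)
    a=l[(abs(l[:,0])<.085)&(l[:,1]>-.09)&(l[:,1]<.085)&(abs(l[:,2]-.155)<.008)];print(n,len(a),np.median(a[:,2]))
print(observe()["wrist_force"],observe()["ft_torque"])
E
```

```text
t 13.05 [0.53697302 0.19692071 0.1610208 ] att err [-0.03 -0.02 -0.09] [ 0.19256964  0.26136267 -4.79971053] 0.15349116666598295
top 1363 z=4.0mm pitch(dz/dx) 0.16 roll(dz/dy) -0.00 deg
 xmax [ 89.  87.  89.  86. 113. 119. 117. 119. -28. -27. -26. -24. -20.]
 xmin [-71. -45. -19. -91. -93. -94. -94. -94. -94. -94. -94. -95. -93.]
 ymax [ 82.  86.  89.  94.  85. -39. -51. -51. -27. -20. -19. -17. -11.]
 ymin [-97. -95. -96. -97. -96. -96. -96. -95. -97. -97. -96. -97. -97.]
scene 1632 z=3.2mm pitch(dz/dx) 0.08 roll(dz/dy) 0.02 deg
 xmax [ 16.  18.  12.   8.  92. 118. 119. 117. 104.  90.  91.  92.  89.]
 xmin [-91. -92. -91. -93. -91. -92. -92. -92. -92. -91. -92. -91. -91.]
 ymax [ 93. 109. 115. 116. 117. 115. 116. 114. 116. 116. 114.  93.  91.]
 ymin [ -94.  -92.  -94.  -93.  -94. -121.  -94. -121.  -94.  -92.  -72.   26.
   26.]
top 1499 0.15602044160784323
scene 1878 0.15519463964683
[-0.22458322 -0.3467733  -4.35210689] [-0.0116253   0.00886082 -0.07330231]
```

Request:
arm_command(series=[[[0,0,0,0,0,0.006,-1],[0,0,0,0,0,0.012,-1],[0,0,0,0,0,0.012,-1]]])

```text
time_s: 13.45
ee_pos: [0.5369, 0.1968, 0.1599]
eef_rot: [3.123, -0.341, -0.001]
wrist_force: [-1.1, 0.1, -4.0]
gripper_width: 0.152
grip_force: 60.2
```

Request:
arm_command(series=[[[0,0,0,0,0,0.006,-1],[0,0,0,0,0,0.012,-1],[0,0,0,0,0,0.012,-1]]])

```text
time_s: 13.75
ee_pos: [0.5369, 0.1968, 0.159]
eef_rot: [3.123, -0.341, -0.001]
wrist_force: [1.0, 0.5, -4.1]
gripper_width: 0.152
grip_force: 60.2
```

Request:
arm_command(series=[[[0,0,0,0,0,0.006,-1],[0,0,0,0,0,0.01,-1],[0,0,0,0,0,0.01,-1]]])

```text
time_s: 14.05
ee_pos: [0.537, 0.1968, 0.1587]
eef_rot: [3.123, -0.341, -0.0]
wrist_force: [-1.2, 0.1, -1.7]
gripper_width: 0.151
grip_force: 60.8
```

Request:
arm_command(series=[[[0,0,0,0,0,0.006,-1],[0,0,0,0,0,0.006,-1]]])

```text
time_s: 14.25
ee_pos: [0.537, 0.1968, 0.1587]
eef_rot: [3.123, -0.341, -0.0]
wrist_force: [-4.3, -1.3, 4.5]
gripper_width: 0.156
grip_force: 61.5
```

Request:
arm_command(series=[[[0,0,0,0,0,0,-0.2],[0,0,0,0,0,0,0.2],[0,0,0,0,0,0,0.2],[0,0,0,0,0,0,0.2],[0,0,0,0,0,0,0.2]]])

```text
time_s: 14.75
ee_pos: [0.5371, 0.1968, 0.1578]
eef_rot: [3.123, -0.341, -0.0]
wrist_force: [-0.4, -0.1, -0.1]
gripper_width: 0.6
grip_force: 0.0
```

Request:
arm_command(series=[[[0,0,0,0,0,-0.25,0.2],[0,0,0,0,0,-0.5,0.2],[0,0,0,0,0,-0.75,0.2],[0,0,0,0,0,-1,0.2],[0,0,0,0,0,-1,0.2]]])

```text
time_s: 15.25
ee_pos: [0.5389, 0.1973, 0.2413]
eef_rot: [-3.121, 0.341, -0.009]
wrist_force: [0.2, 0.7, 0.2]
gripper_width: 0.599
grip_force: 0.0
```

```bash
python3 - <<'E'
from h import *
o=observe();print(o["time_s"],o["ee_pos"],o["wrist_force"],o["gripper_width"])
for n in("top","scene"):
    s=viewer.snapshot(n);pickle.dump(s,open(n+"P.pkl","wb"))
    P=cloud(s).reshape(-1,3);P=P[~np.isnan(P[:,0])]
    l=R.from_euler("z",PY,degrees=True).inv().apply(P-PC)
    a=l[(abs(l[:,0])<.085)&(l[:,1]>-.09)&(l[:,1]<.085)&(abs(l[:,2]-.154)<.007)]
    c=np.linalg.lstsq(np.c_[a[:,:2],np.ones(len(a))],a[:,2],rcond=None)[0]
    print(n,len(a),"z",c[2],"slopes",c[:2],"xext",np.percentile(a[:,0],[1,99]))
    e=l[abs(l[:,2]-.154)<.006]
    print(" ymin",[round(1e3*e[(abs(e[:,0]-t)<.005)&(e[:,1]>-.11)][:,1].min()) for t in(-.06,-.05,-.03,.03,.05,.06)]," xmin/max",[(round(1e3*e[(abs(e[:,1]-t)<.005)&(abs(e[:,0])<.1)][:,0].min()),round(1e3*e[(abs(e[:,1]-t)<.005)&(abs(e[:,0])<.1)][:,0].max())) for t in(-.06,-.04,.04,.06)])
    v=l[(l[:,1]<-.11)&(l[:,1]>-.21)&(abs(l[:,0])<.025)&(l[:,2]>.215)];print("lever top",len(v),v.mean(0),v.max(0),v.min(0))
s=pickle.load(open("sceneP.pkl","rb"));a=cv2.resize(s["frame"][170:300,180:300,::-1],None,fx=4.5,fy=4.5,interpolation=cv2.INTER_CUBIC);cv2.imwrite("pics/placed.png",a)
E
```

```text
15.25 [0.53891929 0.19725409 0.24130867] [0.19341525 0.70184767 0.20124913] 0.5993568661864981
top 1655 z 0.15366775443930125 slopes [0.00187554 0.00024785] xext [-0.08381584  0.08295689]
 ymin [-98, -97, -97, -98, -97, -96]  xmin/max [(-82, 92), (-42, 92), (-92, -18), (-91, -15)]
lever top 59 [-0.00238391 -0.14869541  0.23409357] [ 0.00917672 -0.12406972  0.24704659] [-0.01348766 -0.16021312  0.21589573]
scene 2252 z 0.1529201937678324 slopes [ 0.00074192 -0.00032272] xext [-0.08350289  0.08222521]
 ymin [-95, -94, -94, -96, -95, -93]  xmin/max [(-89, 85), (-90, 76), (-89, 91), (-89, 93)]
lever top 67 [-0.00040874 -0.1442387   0.23022877] [ 0.0138209  -0.11941242  0.24371571] [-0.01150732 -0.15705629  0.21553897]
```

View pics/placed.png

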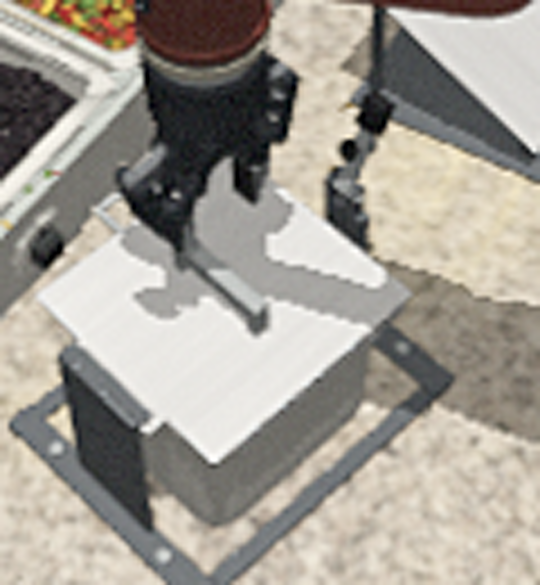

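The lid lies flat and fully down, with its tongue under the hook at about (110,385). The lever at (365,130) still leans outward. Next I'll plan the path for the lever push.

```bash
cat >> h.py <<'E'
def pantcp(y,z,a,x=0):
    A=R.from_euler("z",PY,degrees=True);return PC+A.apply([x,y,z]),Rt(PY,0,a)
def lev(phi,push=0,r=.064,t=.0145,h=.0065):
    "phi deg -> TCP (pan y,z) and tool lean a"
    a=40*phi/113;s=min(1,max(0,phi/30));f=np.radians(phi);c=np.radians(a)
    F=np.array([-.12,.168])+r*np.array([np.cos(f),np.sin(f)])+h*np.array([-np.sin(f),np.cos(f)])
    T=F-s*t*np.array([np.cos(c),np.sin(c)])+push*np.array([np.sin(f),-np.cos(f)])
    return T[0],T[1],a
E
python3 - <<'E'
from h import *
l=lev(113);print(l)
W=[pantcp(-.06,.295,5),pantcp(-.135,.30,20),pantcp(-.195,.295,35),pantcp(-.195,.245,40),pantcp(-.19,l[1],40)]
plan(W)
E
```

```text
(np.float64(-0.16209771819597957), np.float64(0.21505213794532108), 40.0)
[0.028, -0.0, 0.0] [-0.03, 0.74, -0.72] deg 5.0 
[0.083, 0.0, 0.0] [0.0, 0.93, -0.14] deg 14.9 
[0.083, 0.0, 0.0] [0.0, 0.73, -0.2] deg 14.9 
[0.028, 0.0, 0.0] [0.0, 0.35, 0.51] deg 5.0 
[0.0, 0.0, 0.0] [0.0, 0.2, 0.33] deg 0.0 
end [0.4939 0.0123 0.215 ]
```

Request:
arm_command(series=[[[0.028,0,0,-0.03,0.2,-0.72,-1],[0.028,0,0,-0.03,0.74,-0.72,-1],[0.028,0,0,-0.03,0.74,-0.72,-1],[0.028,0,0,-0.03,0.74,-0.72,-1]]])

```text
time_s: 15.75
ee_pos: [0.5215, 0.1387, 0.2942]
eef_rot: [-3.036, 0.335, -0.012]
wrist_force: [-0.2, -0.1, -0.7]
gripper_width: 0.003
grip_force: 0.0
```

Request:
arm_command(series=[[[0.04,0,0,0,0.47,-0.14,-1],[0.083,0,0,0,0.93,-0.14,-1],[0.083,0,0,0,0.93,-0.14,-1],[0.083,0,0,0,0.93,-0.14,-1]]])

```text
time_s: 16.15
ee_pos: [0.5052, 0.064, 0.298]
eef_rot: [-2.777, 0.313, -0.049]
wrist_force: [-0.3, 0.5, -0.5]
gripper_width: 0.002
grip_force: 0.0
```

Request:
arm_command(series=[[[0.04,0,0,0,0.37,-0.1,-1],[0.083,0,0,0,0.73,-0.2,-1],[0.083,0,0,0,0.73,-0.2,-1],[0.083,0,0,0,0.73,-0.2,-1]]])

```text
time_s: 16.55
ee_pos: [0.4926, 0.0077, 0.2938]
eef_rot: [-2.519, 0.278, -0.082]
wrist_force: [0.1, -0.9, -0.7]
gripper_width: -0.003
grip_force: 0.0
```

Request:
arm_command(series=[[[0.028,0,0,0,0.35,0.51,-1],[0.028,0,0,0,0.35,0.51,-1],[0.028,0,0,0,0.35,0.51,-1]]])

```text
time_s: 16.85
ee_pos: [0.4923, 0.0104, 0.2455]
eef_rot: [-2.433, 0.263, -0.09]
wrist_force: [-0.2, 0.1, 0.2]
gripper_width: 0.004
grip_force: 0.0
```

Request:
arm_command(series=[[[0,0,0,0,0.2,0.33,-1],[0,0,0,0,0.2,0.33,-1],[0,0,0,0,0.2,0.33,-1]]])

```text
time_s: 17.15
ee_pos: [0.4945, 0.0133, 0.2174]
eef_rot: [-2.434, 0.262, -0.097]
wrist_force: [0.8, 0.3, 1.0]
gripper_width: -0.002
grip_force: 0.0
```

```bash
cat > rows.py <<'E'
from h import *
import sys
o=observe();p=o["ee_pos"];q=R.from_rotvec(o["eef_rot"]);print(o["time_s"],p,o["wrist_force"],o["gripper_width"])
for phi in map(float,sys.argv[1:]):
    t,tq=pantcp(*lev(phi));w=(q.inv()*tq).as_rotvec()/np.pi;s=q.inv().apply(t-p)/.08
    print(phi,w.round(3),s.round(3))
E
python3 rows.py 113 105 97 89 81 73 65 57; python3 - <<'E'
from h import *
s=viewer.snapshot("scene");cv2.imwrite("pics/lev.png",cv2.resize(s["frame"][120:280,180:340,::-1],None,fx=3.7,fy=3.7,interpolation=cv2.INTER_CUBIC))
E
```

```text
17.15 [0.49452093 0.01332833 0.21744   ] [0.8265495  0.31061977 0.99954287] -0.0019547063011339525
113.0 [0.001 0.    0.001] [-0.002 -0.239  0.239]
105.0 [-0.015  0.     0.001] [-0.002 -0.348  0.259]
97.0 [-0.031  0.     0.001] [-0.001 -0.452  0.294]
89.0 [-0.047  0.     0.001] [-0.001 -0.549  0.343]
81.0 [-0.062  0.     0.001] [-0.    -0.637  0.405]
73.0 [-0.078  0.     0.001] [-0.    -0.716  0.478]
65.0 [-0.094  0.     0.001] [ 0.    -0.782  0.562]
57.0 [-0.109  0.     0.001] [ 0.001 -0.836  0.653]
```

View pics/lev.png

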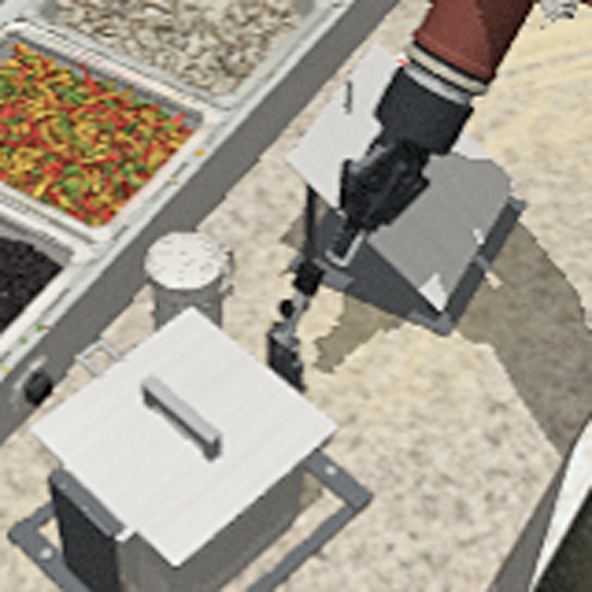

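The shut fingertips at (345,245) are just behind the lever grip at (308,277), and the lid is clean and flat. Pushing now.

Request:
arm_command(series=[[[0,0,0.001,-0.002,-0.12,0.12,-1],[0.001,0,0.001,-0.002,-0.239,0.239,-1],[-0.015,0,0.001,-0.002,-0.348,0.259,-1],[-0.031,0,0.001,-0.001,-0.452,0.294,-1],[-0.047,0,0.001,-0.001,-0.549,0.343,-1],[-0.062,0,0.001,0,-0.637,0.405,-1],[-0.062,0,0.001,0,-0.637,0.405,-1]]])

```text
time_s: 17.9
ee_pos: [0.5069, 0.0718, 0.2242]
eef_rot: [-2.628, 0.287, -0.074]
wrist_force: [0.2, -4.3, 2.1]
gripper_width: 0.005
grip_force: 2.1
```

```bash
python3 rows.py 81 73 65 57 49 41 33 25
```

```text
17.9 [0.50694159 0.07179935 0.22417574] [ 0.1880178  -4.25197463  2.14413433] 0.004680738636762965
81.0 [0. 0. 0.] [ 0.004 -0.008 -0.011]
73.0 [-0.015  0.     0.   ] [ 0.004 -0.099  0.045]
65.0 [-0.031 -0.     0.   ] [ 0.004 -0.181  0.114]
57.0 [-0.047 -0.     0.   ] [ 0.004 -0.251  0.193]
49.0 [-0.063 -0.     0.   ] [ 0.004 -0.309  0.282]
41.0 [-0.078 -0.     0.   ] [ 0.004 -0.353  0.377]
33.0 [-0.094 -0.     0.   ] [ 0.004 -0.383  0.477]
25.0 [-0.11 -0.    0.  ] [ 0.004 -0.426  0.59 ]
```

Contact is good, so I'll continue the arc.

Request:
arm_command(series=[[[-0.015,0,0,0.004,-0.099,0.045,-1],[-0.031,0,0,0.004,-0.181,0.114,-1],[-0.047,0,0,0.004,-0.251,0.193,-1],[-0.063,0,0,0.004,-0.309,0.282,-1],[-0.063,0,0,0.004,-0.309,0.282,-1]]])

```text
time_s: 18.4
ee_pos: [0.5143, 0.1036, 0.2163]
eef_rot: [-2.822, 0.309, -0.047]
wrist_force: [-0.8, -2.8, 4.8]
gripper_width: -0.001
grip_force: 2.7
```

```bash
python3 rows.py 49 43 37 31 25 19 13 9
```

```text
18.4 [0.51434998 0.10356747 0.21625198] [-0.77430906 -2.80938943  4.79221516] -0.0011702893332261178
49.0 [-0.  0.  0.] [-0.001  0.002 -0.   ]
43.0 [-0.012  0.     0.   ] [-0.001 -0.046  0.062]
37.0 [-0.024  0.     0.   ] [-0.    -0.086  0.13 ]
31.0 [-0.036  0.     0.   ] [-0.    -0.119  0.201]
25.0 [-0.048  0.     0.   ] [-0.    -0.174  0.279]
19.0 [-0.059  0.     0.   ] [-0.    -0.225  0.363]
13.0 [-0.071  0.     0.   ] [-0.    -0.268  0.451]
9.0 [-0.079  0.     0.   ] [ 0.    -0.291  0.511]
```

Request:
arm_command(series=[[[-0.012,0,0,0,-0.046,0.062,-1],[-0.024,0,0,0,-0.086,0.13,-1],[-0.036,0,0,0,-0.119,0.201,-1],[-0.048,0,0,0,-0.174,0.279,-1],[-0.059,0,0,0,-0.225,0.363,-1],[-0.071,0,0,0,-0.268,0.451,-1],[-0.079,0,0,0,-0.291,0.511,-1],[-0.079,0,0,0,-0.291,0.511,-1]]])

```text
time_s: 19.2
ee_pos: [0.5217, 0.1363, 0.1832]
eef_rot: [-3.066, 0.338, -0.006]
wrist_force: [-0.8, -1.9, 2.4]
gripper_width: -0.002
grip_force: 1.0
```

```bash
python3 rows.py 9 6 4 2 0
```

```text
19.2 [0.52165687 0.13632483 0.18324337] [-0.84020559 -1.88755455  2.42248105] -0.0023414156866156358
9.0 [-0.     0.001 -0.   ] [-0.001 -0.012 -0.011]
6.0 [-0.006  0.001 -0.   ] [-0.001 -0.038  0.03 ]
4.0 [-0.01   0.001 -0.   ] [-0.001 -0.053  0.057]
2.0 [-0.014  0.001 -0.   ] [-0.001 -0.068  0.086]
0.0 [-0.018  0.001 -0.   ] [-0.001 -0.082  0.114]
```

Request:
arm_command(series=[[[-0.006,0,0,0,-0.038,0.03,-1],[-0.01,0,0,0,-0.053,0.057,-1],[-0.014,0,0,0,-0.068,0.086,-1],[-0.014,0,0,0,-0.068,0.086,-1]]])

```text
time_s: 19.6
ee_pos: [0.5231, 0.1409, 0.1775]
eef_rot: [-3.111, 0.345, 0.0]
wrist_force: [-1.8, -4.2, 6.6]
gripper_width: 0.002
grip_force: 3.4
```

Request:
arm_command(series=[[[-0.004,0,0,0,-0.005,0.014,-1],[-0.004,0,0,0,-0.005,0.025,-1],[-0.004,0,0,0,-0.005,0.025,-1]]])

```text
time_s: 19.9
ee_pos: [0.5233, 0.1412, 0.176]
eef_rot: [3.122, -0.346, -0.002]
wrist_force: [-2.4, -5.0, 8.8]
gripper_width: -0.004
grip_force: 4.6
```

Request:
arm_command(series=[[[0,0,0,0,0,0.008,-1],[0,0,0,0,0,0.015,-1],[0,0,0,0,0,0.015,-1]]])

```text
time_s: 20.2
ee_pos: [0.5233, 0.1413, 0.1751]
eef_rot: [-3.122, 0.347, 0.002]
wrist_force: [-3.7, -5.4, 11.8]
gripper_width: 0.002
grip_force: 5.4
```

Request:
arm_command(series=[[[0,0,0,0,0,0.008,-1],[0,0,0,0,0,0.015,-1],[0,0,0,0,0,0.015,-1]]])

```text
time_s: 20.5
ee_pos: [0.5234, 0.1414, 0.1744]
eef_rot: [-3.122, 0.346, 0.001]
wrist_force: [-4.3, -5.2, 13.3]
gripper_width: 0.002
grip_force: 6.8
```

Request:
arm_command(series=[[[0,0,0,0,0,0.008,-1],[0,0,0,0,0,0.015,-1],[0,0,0,0,0,0.015,-1]]])

```text
time_s: 20.8
ee_pos: [0.5235, 0.1414, 0.1744]
eef_rot: [-3.122, 0.346, 0.001]
wrist_force: [-7.2, -5.4, 19.5]
gripper_width: -0.001
grip_force: 9.9
```

Request:
arm_command(series=[[[0,0,0,0,0,0.008,-1],[0,0,0,0,0,0.008,-1]]])

```text
time_s: 21.0
ee_pos: [0.5235, 0.1414, 0.1743]
eef_rot: [-3.122, 0.346, 0.001]
wrist_force: [-9.0, -5.6, 22.7]
gripper_width: -0.004
grip_force: 11.5
```

The height has stalled at 0.1744 while the force rises, so the lever is on its hard stop. I'll retreat and check.

Request:
arm_command(series=[[[0,0,0,0,0,-0.1,-1],[0,0,0,0,0,-0.5,-1],[0,0,0,0,0,-1,-1],[0,0,0,0,0,-1,-1]]])

```text
time_s: 21.4
ee_pos: [0.5258, 0.1429, 0.2564]
eef_rot: [-3.118, 0.345, -0.01]
wrist_force: [-0.1, 0.1, 0.1]
gripper_width: 0.001
grip_force: 0.0
```

Request:
arm_command(series=[[[0,0,0,0,0.3,-0.5,-1],[0,0,0,0,0.9,-0.9,-1],[0,0,0,0,0.9,-0.9,-1],[0,0,0,0,0.9,-0.9,-1]]])

```text
time_s: 21.8
ee_pos: [0.5077, 0.0712, 0.3229]
eef_rot: [-3.121, 0.349, 0.001]
wrist_force: [0.6, -0.1, -0.5]
gripper_width: -0.002
grip_force: 0.0
```

Request:
arm_command(series=[[[0,0,0,0,0.9,0,-1],[0,0,0,0,0.9,0,-1],[0,0,0,0,0.9,0,-1],[0,0,0,0,0.9,0,-1]]])

```text
time_s: 22.2
ee_pos: [0.4914, 0.0025, 0.3207]
eef_rot: [-3.121, 0.346, 0.007]
wrist_force: [0.9, -0.3, -0.2]
gripper_width: -0.001
grip_force: 0.0
```

```bash
python3 - <<'E'
from h import *
o=observe();print(o["time_s"],o["ee_pos"],o["wrist_force"])
for n in("top","scene"):
    s=viewer.snapshot(n)
    P=cloud(s).reshape(-1,3);P=P[~np.isnan(P[:,0])]
    l=R.from_euler("z",PY,degrees=True).inv().apply(P-PC)
    a=l[(abs(l[:,0])<.085)&(abs(l[:,0])>.025)&(abs(l[:,1])<.08)&(abs(l[:,2]-.154)<.007)]
    c=np.linalg.lstsq(np.c_[a[:,:2],np.ones(len(a))],a[:,2],rcond=None)[0];print(n,"lid z",c[2],"slopes",c[:2])
    v=l[(l[:,1]<-.03)&(l[:,1]>-.115)&(abs(l[:,0])<.011)&(l[:,2]>.162)&(l[:,2]<.22)]
    g=v[(v[:,1]>-.068)];print(" grip z",len(g),np.median(g[:,2]),np.percentile(g[:,2],[5,95]),"y",g[:,1].min(),g[:,1].max())
    e=l[abs(l[:,2]-.154)<.006]
    print(" ymin",[round(1e3*e[(abs(e[:,0]-t)<.005)&(e[:,1]>-.11)][:,1].min()) for t in(-.06,-.05,.05,.06)]," x",[(round(1e3*e[(abs(e[:,1]-t)<.005)&(abs(e[:,0])<.1)][:,0].min()),round(1e3*e[(abs(e[:,1]-t)<.005)&(abs(e[:,0])<.1)][:,0].max())) for t in(-.05,.05,.06)])
cv2.imwrite("pics/fin.png",cv2.resize(s["frame"][120:290,170:330,::-1],None,fx=3.5,fy=3.5,interpolation=cv2.INTER_CUBIC))
E
```

```text
22.2 [0.49137081 0.00254807 0.32073846] [ 0.927678   -0.31916794 -0.19247929]
top lid z 0.15380763240104822 slopes [ 0.00133436 -0.00199163]
 grip z 61 0.17326790041668905 [0.16833294 0.17873508] y -0.0679230439205839 -0.04136292861289489
 ymin [-83, -81, -74, -75]  x [(-91, 90), (-92, 91), (-91, 92)]
scene lid z 0.1528451436073228 slopes [ 0.00222166 -0.00192146]
 grip z 62 0.1731561393971246 [0.16672054 0.1754453 ] y -0.06681222913823659 -0.038092904590722884
 ymin [-95, -94, -94, -93]  x [(-90, 93), (-89, 92), (-90, 92)]
```

View pics/fin.png

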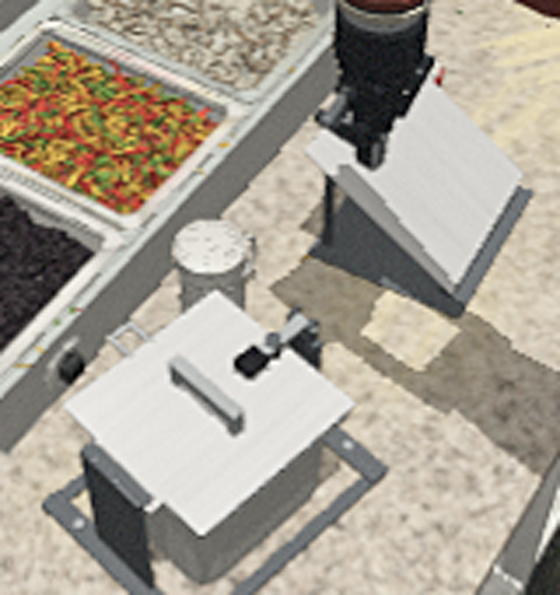

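The lever is level with its foot on the lid at about (265,350). The lid is flat, the bystanders haven't moved, and the arm is clear.

```bash
python3 -c "
from station import order;print(order.job_done())"
```

```text
the job is handed in; nothing more can be done
None
```

The lid is flat and fully down on the pan with its tongue under the hook, the lever is pressed to its hard stop, the dredger, timer and jar were left alone, and I handed the job in at about 22 s; no verdict came back.

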